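Eject the slide tray with the release pin

TASK

The slide loader has lost power with its tray shut. Take the long-handled release pin from the tool rack, push it straight down through the round access hole in the loader's top until the hidden latch lets go and the tray springs out, then hang the pin back in the rack place it came from and let go. Leave the ball-handled tool in the rack where it is.

Things in the scene. Friction and masses are not known exactly. Their poses are not given: they have to be found in the camera images.
- pin_mid (a point): Mid-handle of the loose release pin, z up: black handle 22 mm dia, 54 tall; steel collar 46 dia, 6 thick, underside 33 mm below this point; stem 10 mm dia, 75 long, tip 108 mm below. Collar rests on the rack's plate (top 100 mm over bench), stem hangs in a 30 mm hole; either of two places 80 mm apart. At the start y runs along that row: closing fingers along x clears the neighbour.
- stub_mid (a point): The other tool in the rack, a bystander: centre of its black ball knob (34 mm dia), 30 mm above the rack's plate (80 x 170 mm), its top 47 mm above that plate (147 over bench), over a 46 mm collar; its stem is only 25 mm long and cannot reach the latch.
- hole (a point): Mouth centre of the round 30 mm access hole in the flat top (90 mm over bench) of the loader, a fixed white box 200 x 180 mm; z up, -x out of its front. Hole is 10 mm frontward, 20 mm to +y of the top's centre. A 44 mm square latch plate 30 mm below the mouth pushes down on a spring (2.5 to 7 N, 14 mm travel); tray is freed at 7 mm, pin tip 37 mm below the mouth. The square recess is blind.
- tray (a joint): How far the grey slide tray has slid out of the loader's front, towards the robot, in m: 0 shut and latched, 0.07 fully out. Its spring drives it out within a second once the latch is tripped, and it stays out.
There are look-alikes about, which are no part of the job. Leave any red look-alike of the part that bears pin_mid alone.

How it is judged:
By the outcome, as a careful person would: the job done as asked, in the order asked, and still so for the second after the job is handed in, with the robot touching nothing.
It also fails if it takes over 53 s, if anything falls off the work surface, if the arm or the gripper's body presses on something with over 40 N, if the wrist force passes 120 N, or if a joint passes its speed limit or range.

ROBOT

A 6-joint arm with a two-finger parallel gripper is mounted at the origin on the work surface. World frame = base frame: x ahead of the robot, y to its left, z up, the work surface at z = 0. Lengths are in mm, angles in rad, forces in N, time in s.
With the tool pointing down it reaches from about 275 to 750 mm from the base axis. Payload 10.2 kg.
Tool frame: the origin (TCP) lies midway between the tips of the shut fingers; the grasp point (between the pads) lies grasp_offset behind it (grasp_offset is the distance from the TCP to the grasp point, in mm); x points along the fingers, z is the direction in which the jaws open and shut, and the axes are right-handed (so a half turn about x gives the same grasp; the last joint's range is limited). The gripper opens to 85 mm and grips with 20 to 120 N. Pads are 22 mm wide; open, the fingers measure 114 mm over their backs; the gripper's body (76 mm by 85 mm) begins 54 mm behind the grasp point. The pads swing forward as they close: fully open they stand 13 mm farther back than shut.
Start: joints at [-1.395, 0.313, 1.498, -0, 1.331, -0.223], TCP at [203.852, -483.813, 231.294] pointing down, gripper open.
Joint ranges: [-2.94, 2.94], [-0.97, 2.17], [0.19, 2.56], [-1.23, 4.37], [0.02, 3.11], [-2.88, 2.88]. Speed limits (rad/s): [2.39, 2.39, 3.01, 3.14, 3.14, 3.14].

INTERFACE

Orientations are given as a unit quaternion [w, x, y, z].
In Python, from rig import sense, capture, calibration, finish_job, grasp_offset gives the robot as it stands.
- The arm moves only by the shell command python3 -m jog 'ROWS' [FORCE]. ROWS is JSON, a list of rows, each an object with "linear": the shift along the tool's x, y, z scaled (see below), a list of three; "rotation": the turn, a rotation vector about the tool's x, y, z scaled (see below), a list of three; "grip": the finger opening in mm, from 0 to 85.4. A call has 1 to 20 rows; each row is the pose to reach, as a shift and turn from the pose measured when the call began, along the tool's axes at that moment; what a row does not reach only later rows make up. The controller multiplies each number of a shift by 0.3 m and each number of a turn by 0.5 rad. A row lasts 1/12 s, in which the tool goes at most 41.7 mm and 7.16 degrees, less where a joint would pass 70% of its speed; a pose out of reach is approached as far as the arm can. A call with a number of a shift or a turn outside -1 to 1 is refused whole. A call with a gripper value outside its range is refused whole. The fingers move at their own pace and stop on an object; FORCE is the grip in N (left out, the last holds). Time passes only in rows, so rows that repeat a pose let the fingers close. It gives the time, the measured TCP pose, the force and the opening at its end, in the units of the state.
- sense(): the state, without advancing time (a new reading comes with each control period).
- capture(name): name is "scene" or "top"; returns (picture, depth): 400x640x3 uint8, red, green, blue; 400x640 float32, mm along the optical axis (not along the pixel's ray), 0 where there is no reading.
- calibration(name): a dict with "intrinsics" (3x3 intrinsics, pixels), "dist" ([k1, k2, p1, p2, k3] as OpenCV has them; the pictures are not rectified), "world_from_camera" (4x4, takes a point from camera to world coordinates). Camera axes: x right, y up, looking along -z (the intrinsics and any distortion apply to the point x, -y, -z); pixel columns grow to the right and rows downward; lengths in mm; the calibration is good to about 2 mm. A picture is of the moment at which its call begins. calibration takes no time and is no camera call.
- finish_job(): hands the job in, once; it reports no verdict.
The state is a dict: "time_s": time; "joints": joint angles; "dq": joint speeds; "tau": joint torques, N m; "eef_pos": TCP position; "ee_rot": TCP orientation; "force": force on the tool from outside, world axes, zero at the start; "wrist_torque": the same for the moment, N m; "grip_width": opening from 0.0 (shut) to 1.0 (fully open).
Only numpy, scipy, OpenCV 4.12 (cv2) and the standard library are available. Lean on these libraries where they do the work, as an engineer would, in place of code of your own. Each camera call takes 0.05 s, during which the arm holds its last target.

## Working session

There is one attempt and no reset: what is moved stays moved. The work goes in short steps, Python scripts to look and compute and a shell command to move; the robot and the scene stay as the last step left them, time stands still between calls to the robot, and variables do not carry over. Pictures are saved under pics/ and viewed, and the job is handed in when it is done.

```bash
ls; mkdir -p pics; cat > h.py <<'E'
import numpy as np, cv2, json
from rig import sense, capture, calibration, grasp_offset
from scipy.spatial.transform import Rotation as R
def shot(name,fn):
    p,d=capture(name); cv2.imwrite(f'pics/{fn}.png',p[:,:,::-1]); np.save(f'pics/{fn}.npy',d); return p,d
def cloud(name,d):
    c=calibration(name); K=np.array(c['intrinsics']);D=np.array(c['dist'],float);T=np.array(c['world_from_camera'])
    h,w=d.shape; v,u=np.mgrid[0:h,0:w]
    n=cv2.undistortPoints(np.stack([u,v],-1).reshape(-1,1,2).astype(np.float64),K,D).reshape(h,w,2)
    P=np.stack([n[...,0]*d,-n[...,1]*d,-d],-1)
    W=P@T[:3,:3].T+T[:3,3]; W[d<=0]=np.nan
    return W
def st():
    s=sense(); q=s['ee_rot']; Rm=R.from_quat(q[1:]+q[:1] if isinstance(q,list) else np.r_[q[1:],q[0]])
    return s,np.array(s['eef_pos']),Rm
E
python3 - <<'E'
from h import *
s,p,Rm=st()
print(s); print(Rm.as_matrix().round(3)); print(grasp_offset if not callable(grasp_offset) else grasp_offset())
for n in('scene','top'):
    shot(n,n+'0'); c=calibration(n); print(n,np.array(c['world_from_camera']).round(2).tolist(),c['intrinsics'],c['dist'])
E
```

```text
pics
{'time_s': 0.0, 'joints': array([-1.39539583e+00,  3.13434364e-01,  1.49845665e+00,  2.56413878e-05,
        1.33100939e+00, -2.23389638e-01]), 'dq': array([-0.00149452,  0.00272878,  0.00092346,  0.00180546, -0.0004502 ,
       -0.00218255]), 'tau': array([ 1.15076720e-03, -4.12276375e+01, -2.59739202e+01, -1.17862696e-04,
        4.20832264e-03,  9.24959778e-06]), 'eef_pos': array([ 203.81169666, -483.53574861,  230.7357168 ]), 'ee_rot': array([ 0.58881755,  0.39139756,  0.58944281, -0.39071603]), 'force': array([ 0.21228231,  0.68095453, -0.35766622]), 'wrist_torque': array([-0.01862288, -0.04886539,  0.02754048]), 'grip_width': 1.0021883602173365}
[[-0.     0.922  0.388]
 [ 0.001  0.388 -0.922]
 [-1.     0.    -0.001]]
18.700000000000003
scene [[0.33, -0.51, 0.79, 1308.29], [0.94, 0.17, -0.29, -320.27], [0.02, 0.84, 0.54, 616.77], [0.0, 0.0, 0.0, 1.0]] [[513.04284372   0.         321.87889228]
 [  0.         513.04284372 202.3125025 ]
 [  0.           0.           1.        ]] [-0.03537976  0.          0.          0.          0.        ]
top [[0.01, 0.98, -0.18, 423.08], [-1.0, 0.01, 0.02, -26.03], [0.03, 0.18, 0.98, 862.46], [0.0, 0.0, 0.0, 1.0]] [[399.55840082   0.         318.91991772]
 [  0.         399.55840082 195.62581489]
 [  0.           0.           1.        ]] [-0.09878128  0.          0.          0.          0.        ]
```

View pics/scene0.png

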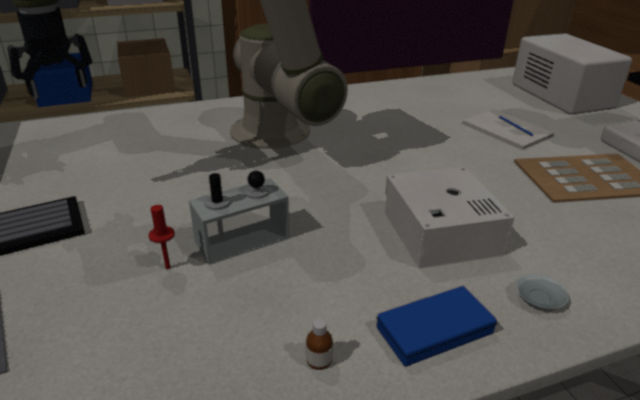

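View pics/top0.png

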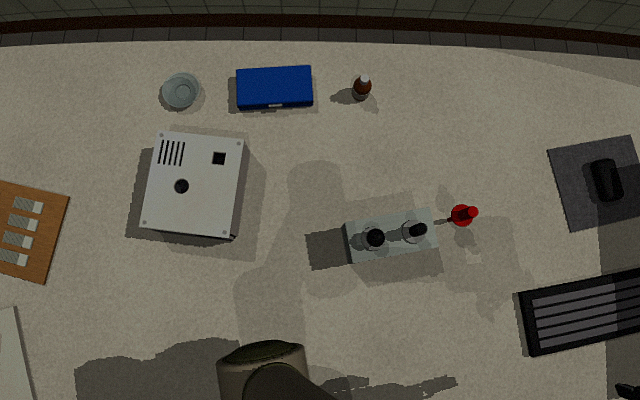

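The scene picture shows the pin's black handle at about (215,188), the ball knob at (257,180) and a red look-alike at (160,225). The top picture shows the round hole at (181,186), the square recess at (219,158), the ball at (375,237) and the pin at (417,230).

```bash
python3 - <<'E'
from h import *
d=np.load('pics/top0.npy'); W=cloud('top',d)
ds=np.load('pics/scene0.npy'); S=cloud('scene',ds)
imt=cv2.imread('pics/top0.png'); ims=cv2.imread('pics/scene0.png')
for n,A,pts in(('top',W,[(181,186),(160,200),(219,158),(420,229),(417,230),(375,237),(395,225),(300,300)]),('scene',S,[(215,180),(215,190),(257,180),(215,205),(453,191),(430,190),(300,300)])):
    for u,v in pts: print(n,u,v,A[v,u].round(1))
# upscaled crops
def crop(im,x0,y0,x1,y1,f,fn): cv2.imwrite(f'pics/{fn}.png',cv2.resize(im[y0:y1,x0:x1],None,fx=f,fy=f,interpolation=cv2.INTER_CUBIC))
crop(imt,330,190,490,280,5,'c1'); crop(imt,130,120,260,250,4,'c2')
crop(ims,140,150,300,270,5,'c3')
# loader top plane
m=(abs(W[...,2]-90)<8); 
lab,cc=cv2.connectedComponents(m.astype(np.uint8))
l=cc[200,170]; mm=cc==l
cnt=W[mm][:,:2]; print('loader px',mm.sum(), 'z',np.median(W[mm][:,2]))
r=cv2.minAreaRect(cnt.astype(np.float32)); print('loader rect',r)
# rack plate + tools
m=(abs(W[...,2]-100)<8); lab,cc=cv2.connectedComponents(m.astype(np.uint8)); l=cc[225,395]; mm=cc==l; print(l,mm.sum(), cv2.minAreaRect(W[mm][:,:2].astype(np.float32)))
for n,A in(('top',W),('scene',S)):
    reg=(A[...,0]>200)&(A[...,0]<450)&(A[...,1]<-50)&(A[...,1]>-350)
    hi=reg&(A[...,2]>112)&(A[...,2]<175)
    nn,cc,stt,cen=cv2.connectedComponentsWithStats(hi.astype(np.uint8))
    for i in range(1,nn):
        if stt[i,4]>15: Q=A[cc==i]; print(n,stt[i].tolist(),Q.mean(0).round(1),Q.min(0).round(1),Q.max(0).round(1))
E
```

```text
top 181 186 [583.  236.5  64.5]
top 160 200 [548.9 267.3  92.8]
top 219 158 [639.2 158.1  77.7]
top 420 229 [ 490.8 -224.7  158.2]
top 417 230 [ 488.9 -219.   158.9]
top 375 237 [ 477.  -145.1  146.8]
top 395 225 [ 503.7 -191.9  101.4]
top 300 300 [353.9  -9.    0.6]
scene 215 180 [ 502.2 -228.6  154.9]
scene 215 190 [ 501.8 -230.5  134.1]
scene 257 180 [ 492.  -150.6  135.2]
scene 215 205 [ 504.1 -233.8  104. ]
scene 453 191 [501.5 282.   35.1]
scene 430 190 [557.9 184.4  88.5]
scene 300 300 [ 684.2 -128.3   -1.3]
loader px 8628 z 90.46007638378086
loader rect ((586.3558349609375, 207.72731018066406), (182.30596923828125, 202.15281677246094), 83.89907836914062)
431 3136 ((485.9884338378906, -185.32554626464844), (80.85028076171875, 172.16839599609375), 10.695733070373535)
```

```bash
cat >> h.py <<'E'
def ray(name,uv,z):
    c=calibration(name); K=np.array(c['intrinsics']);D=np.array(c['dist'],float);T=np.array(c['world_from_camera'])
    n=cv2.undistortPoints(np.array(uv,float).reshape(-1,1,2),K,D).reshape(-1,2)
    r=np.c_[n[:,0],-n[:,1],-np.ones(len(n))]@T[:3,:3].T; o=T[:3,3]
    return o+r*((z-o[2])/r[:,2])[:,None]
E
python3 - <<'E'
from h import *
imt=cv2.imread('pics/top0.png'); ims=cv2.imread('pics/scene0.png')
for n,im,(u,v) in(('top',imt,(181,186)),('scene',ims,(453,191))):
    g=im.max(2).astype(float); w=g[v-14:v+15,u-14:u+15]
    print(w[14].astype(int)) 
    m=(w<75).astype(np.uint8); k,cc,s_,cen=cv2.connectedComponentsWithStats(m); l=cc[14,14]
    print(n,s_[l],cen[l]); print(ray(n,[cen[l]+[u-14,v-14]],90))
d=np.load('pics/top0.npy'); W=cloud('top',d)
S=cloud('scene',np.load('pics/scene0.npy'))
for n,A in(('top',W),('scene',S)):
    A=np.nan_to_num(A)
    reg=(A[...,0]>420)&(A[...,0]<560)&(A[...,1]<-80)&(A[...,1]>-290)
    hi=reg&(A[...,2]>112)&(A[...,2]<175)
    k,cc,stt,cen=cv2.connectedComponentsWithStats(hi.astype(np.uint8))
    for i in range(1,k):
        if stt[i,4]>8:
            Q=A[cc==i]; print(n,stt[i].tolist(),Q.mean(0).round(1),Q.min(0).round(1),Q.max(0).round(1))
            T=Q[Q[:,2]>Q[:,2].max()-6]; print('  top',len(T),T.mean(0).round(1), (T.max(0)-T.min(0)).round(1))
E
```

```text
[137 135 137 135 136 138 122  58  15  24  25  24  17  14  15  23  19  19
  10  15   8  35 132 134 136 133 132 135 135]
top [  7   7  15  15 172] [14.04069767 13.76744186]
[[578.36336331 228.02617377  90.        ]]
[124 125 125 124 124 123 115  87  54  37  32  30  29  30  29  33  41  47
  56  74  92 102 117 127 129 129 129 129 129]
scene [ 8 12 12  6 55] [13.4        14.61818182]
[[579.37723316 222.74015281  90.        ]]
top [409, 223, 19, 14, 194] [ 490.6 -223.4  150.1] [ 481.  -237.7  112.1] [ 501.4 -215.7  163. ]
  top 114 [ 491.8 -226.5  160.4] [19.8 21.6  6. ]
top [366, 229, 19, 18, 270] [ 476.7 -146.1  142. ] [ 461.4 -163.9  129. ] [ 492.8 -130.6  149.4]
  top 117 [ 477.7 -147.5  145.8] [23.4 21.8  6. ]
scene [247, 170, 18, 20, 257] [ 485.7 -152.6  133.8] [ 467.6 -167.3  112.2] [ 496.  -134.3  146.2]
  top 71 [ 481.1 -151.1  143. ] [22.9 22.   6. ]
scene [209, 173, 14, 28, 319] [ 498.4 -228.1  139.6] [ 478.8 -238.1  112.2] [ 505.7 -217.1  160.3]
  top 79 [ 494.3 -227.8  158. ] [24.9 20.7  6. ]
```

View pics/c1.png

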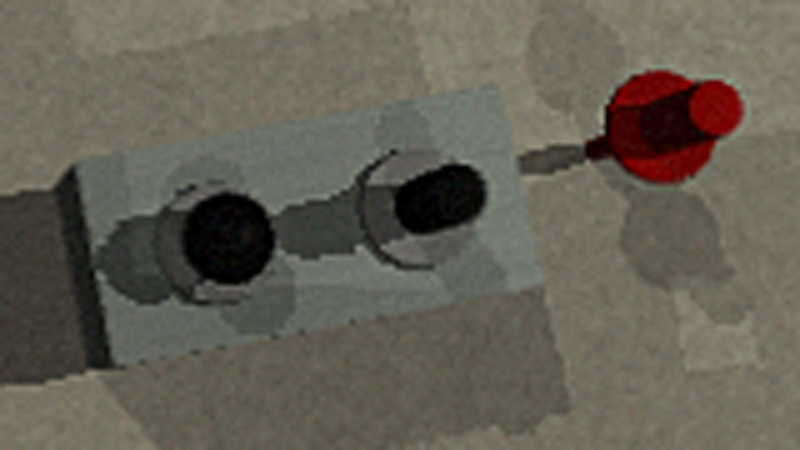

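View pics/c3.png

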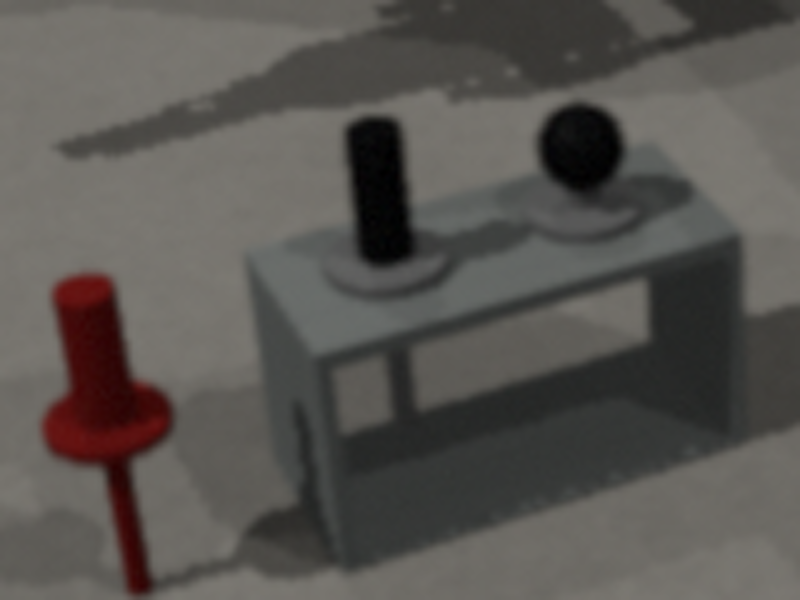

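View pics/c2.png

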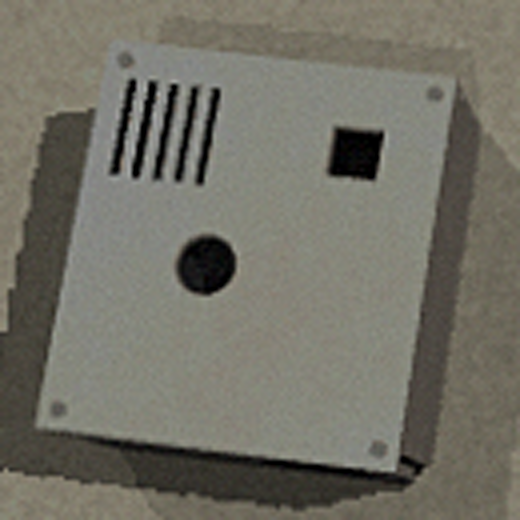

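The rack's centre is at about (486,-185), turned 10.7°. The pin is at about (492.3,-226.7) with its top at z=160, and the ball is at (477.5,-147.5). The hole is at about (578.5,228), where the ray fit and the loader geometry agree to 1 mm. Next I move above the pin and turn the jaws to close along the rack's x.

```bash
cat >> h.py <<'E'
def plan(target,ang_z_deg):
    """shift in tool units and rotation so that tool points down, tool z at ang (world)"""
    s,p,Rm=st(); a=np.radians(ang_z_deg)
    z=np.array([np.cos(a),np.sin(a),0]);x=np.array([0,0,-1.]);y=np.cross(z,x)
    G=R.from_matrix(np.c_[x,y,z]); rv=(Rm.inv()*G).as_rotvec()
    sh=Rm.inv().apply(np.array(target)-p)
    print('t',round(s['time_s'],2),'p',p.round(1),'F',np.array(s['force']).round(1),'grip',round(s['grip_width']*85.4,1))
    print('linear',(sh/300).round(4),'rot',(rv/.5).round(3))
E
python3 -m jog '[{"linear":[0,0.3,-0.1],"rotation":[-0.4,0,0],"grip":85},{"linear":[0,0.6,-0.2],"rotation":[-0.9,0,0],"grip":85},{"linear":[0,0.6,-0.2],"rotation":[-0.9,0,0],"grip":85},{"linear":[0,0.6,-0.2],"rotation":[-0.9,0,0],"grip":85},{"linear":[0,0.6,-0.2],"rotation":[-0.9,0,0],"grip":85},{"linear":[0,0.6,-0.2],"rotation":[-0.9,0,0],"grip":85},{"linear":[0,0.6,-0.2],"rotation":[-0.9,0,0],"grip":85},{"linear":[0,0.6,-0.2],"rotation":[-0.9,0,0],"grip":85}]' 60
python3 -c "
from h import *
plan([492.3,-226.7,225],10.7)"
```

```text
time_s: 0.77
eef_pos: [346.0, -358.7, 230.7]
ee_rot: [0.661, 0.25, 0.662, -0.25]
force: [-0.1, 0.3, 0.8]
grip_width: 0.995
t 0.77 p [ 346.  -358.7  230.7] F [-0.1  0.3  0.8] grip 85.0
linear [0.0193 0.6526 0.075 ] rot [-1.818 -0.002 -0.002]
```

```bash

python3 -m jog '[{"linear":[0,0.3,0.03],"rotation":[-0.45,0,0],"grip":85},{"linear":[0.02,0.65,0.075],"rotation":[-1,0,0],"grip":85},{"linear":[0.02,0.65,0.075],"rotation":[-1,0,0],"grip":85},{"linear":[0.02,0.65,0.075],"rotation":[-1,0,0],"grip":85},{"linear":[0.02,0.65,0.075],"rotation":[-1,0,0],"grip":85},{"linear":[0.02,0.65,0.075],"rotation":[-1,0,0],"grip":85},{"linear":[0.02,0.65,0.075],"rotation":[-1,0,0],"grip":85},{"linear":[0.02,0.65,0.075],"rotation":[-1,0,0],"grip":85},{"linear":[0.02,0.65,0.075],"rotation":[-1,0,0],"grip":85}]'
python3 -c "
from h import *
plan([492.3,-226.7,225],10.7)"
```

```text
time_s: 1.52
eef_pos: [490.9, -228.7, 224.8]
ee_rot: [0.702, 0.08, 0.703, -0.079]
force: [0.3, -0.2, 1.4]
grip_width: 0.999
t 1.52 p [ 490.9 -228.7  224.8] F [ 0.3 -0.2  1.4] grip 85.3
linear [-0.0007  0.0075  0.003 ] rot [-0.823 -0.002 -0.002]
```

```bash

python3 -m jog '[{"linear":[0,0.0075,0.003],"rotation":[-0.4,0,0],"grip":85},{"linear":[0,0.0075,0.003],"rotation":[-0.82,0,0],"grip":85},{"linear":[0,0.0075,0.003],"rotation":[-0.82,0,0],"grip":85},{"linear":[0,0.0075,0.003],"rotation":[-0.82,0,0],"grip":85},{"linear":[0,0.0075,0.003],"rotation":[-0.82,0,0],"grip":85},{"linear":[0,0.0075,0.003],"rotation":[-0.82,0,0],"grip":85}]'
python3 -c "
from h import *
plan([492.3,-226.7,120],10.7)
shot('scene','s1');shot('top','t1')"
```

```text
time_s: 2.02
eef_pos: [491.7, -227.6, 224.9]
ee_rot: [0.704, -0.064, 0.704, 0.065]
force: [-0.1, 0.2, 0.1]
grip_width: 0.995
t 2.02 p [ 491.7 -227.6  224.9] F [-0.1  0.2  0.1] grip 84.9
linear [0.3496 0.0021 0.0027] rot [-0.009 -0.001 -0.002]
```

View pics/s1.png

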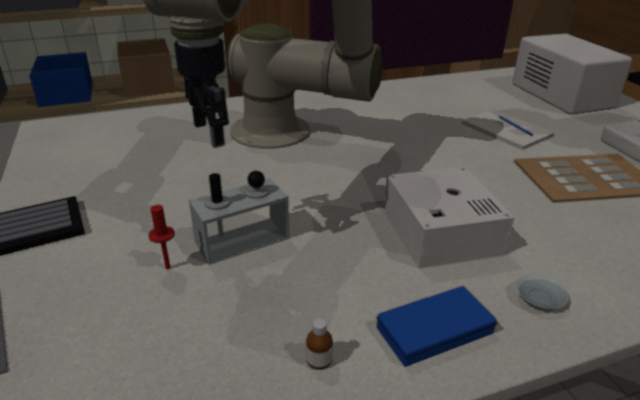

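The gripper's tips, near (215,140), sit straight above the pin handle at (215,180) with the jaws across the row. Next I descend.

```bash

python3 -m jog '[{"linear":[0.1,0.002,0.0027],"rotation":[0,0,0],"grip":85},{"linear":[0.2,0.002,0.0027],"rotation":[0,0,0],"grip":85},{"linear":[0.28,0.002,0.0027],"rotation":[0,0,0],"grip":85},{"linear":[0.32,0.002,0.0027],"rotation":[0,0,0],"grip":85},{"linear":[0.35,0.002,0.0027],"rotation":[0,0,0],"grip":85},{"linear":[0.35,0.002,0.0027],"rotation":[0,0,0],"grip":85},{"linear":[0.35,0.002,0.0027],"rotation":[0,0,0],"grip":85}]'
python3 -c "
from h import *
plan([492.3,-226.7,120],10.7)
shot('scene','s2');shot('top','t2')
a=cv2.imread('pics/s2.png')[120:270,130:310];cv2.imwrite('pics/s2c.png',cv2.resize(a,None,fx=4,fy=4))"
```

```text
time_s: 2.7
eef_pos: [492.7, -226.7, 120.4]
ee_rot: [0.704, -0.064, 0.704, 0.065]
force: [-0.0, 0.7, -0.3]
grip_width: 0.997
t 2.7 p [ 492.7 -226.7  120.4] F [-0.   0.7 -0.3] grip 85.1
linear [ 0.0012  0.0001 -0.0014] rot [-0.009 -0.    -0.002]
```

View pics/s2c.png

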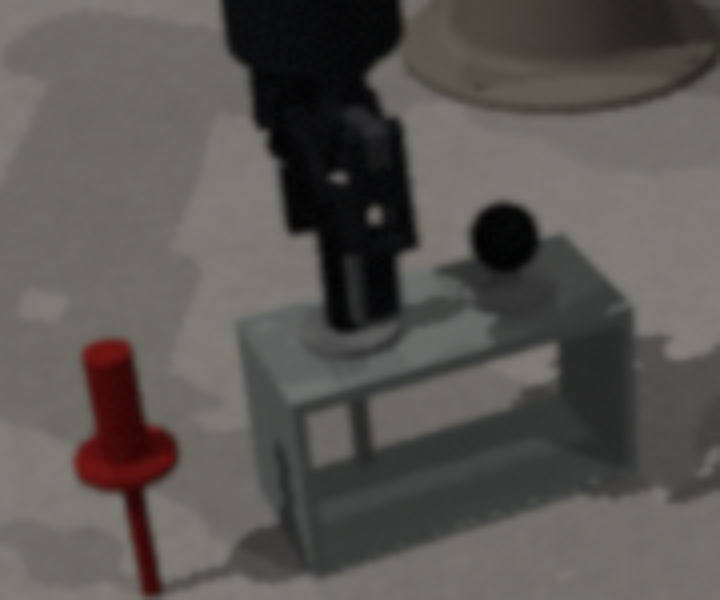

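The fingers stand astride the handle (crop around (360,280)) and are clear of the ball. Closing.

```bash

python3 -m jog '[{"linear":[0,0,0],"rotation":[0,0,0],"grip":50},{"linear":[0,0,0],"rotation":[0,0,0],"grip":30},{"linear":[0,0,0],"rotation":[0,0,0],"grip":15},{"linear":[0,0,0],"rotation":[0,0,0],"grip":15},{"linear":[0,0,0],"rotation":[0,0,0],"grip":15},{"linear":[0,0,0],"rotation":[0,0,0],"grip":15},{"linear":[0,0,0],"rotation":[0,0,0],"grip":15},{"linear":[0,0,0],"rotation":[0,0,0],"grip":15},{"linear":[0,0,0],"rotation":[0,0,0],"grip":15},{"linear":[0,0,0],"rotation":[0,0,0],"grip":15}]' 70
python3 -c "
from h import *
plan([492.3,-226.7,270],10.7)"
```

```text
time_s: 3.63
eef_pos: [493.2, -226.9, 121.3]
ee_rot: [0.705, -0.065, 0.704, 0.064]
force: [-0.9, 0.5, 4.5]
grip_width: 0.237
t 3.63 p [ 493.2 -226.9  121.3] F [-0.9  0.5  4.5] grip 20.3
linear [-0.4958  0.0007 -0.0022] rot [-0.008  0.002  0.001]
```

```bash

python3 -m jog '[{"linear":[-0.03,0,0],"rotation":[0,0,0],"grip":15},{"linear":[-0.08,0,0],"rotation":[0,0,0],"grip":15},{"linear":[-0.15,0,0],"rotation":[0,0,0],"grip":15},{"linear":[-0.23,0,0],"rotation":[0,0,0],"grip":15},{"linear":[-0.31,0,0],"rotation":[0,0,0],"grip":15},{"linear":[-0.39,0,0],"rotation":[0,0,0],"grip":15},{"linear":[-0.46,0,0],"rotation":[0,0,0],"grip":15},{"linear":[-0.5,0,0],"rotation":[0,0,0],"grip":15},{"linear":[-0.5,0,0],"rotation":[0,0,0],"grip":15}]'
python3 -c "
from h import *
plan([578.5,228,270],10.7)
shot('scene','s3');shot('top','t3')
a=cv2.imread('pics/s3.png')[60:270,100:340];cv2.imwrite('pics/s3c.png',cv2.resize(a,None,fx=3,fy=3))
a=cv2.imread('pics/t3.png')[150:300,300:500];cv2.imwrite('pics/t3c.png',cv2.resize(a,None,fx=3,fy=3))"
```

```text
time_s: 4.38
eef_pos: [493.5, -227.2, 274.1]
ee_rot: [0.706, -0.066, 0.703, 0.063]
force: [0.2, 0.1, -0.5]
grip_width: 0.24
t 4.38 p [ 493.5 -227.2  274.1] F [ 0.2  0.1 -0.5] grip 20.5
linear [0.0103 1.4406 0.5542] rot [-0.008  0.008  0.008]
```

View pics/s3c.png

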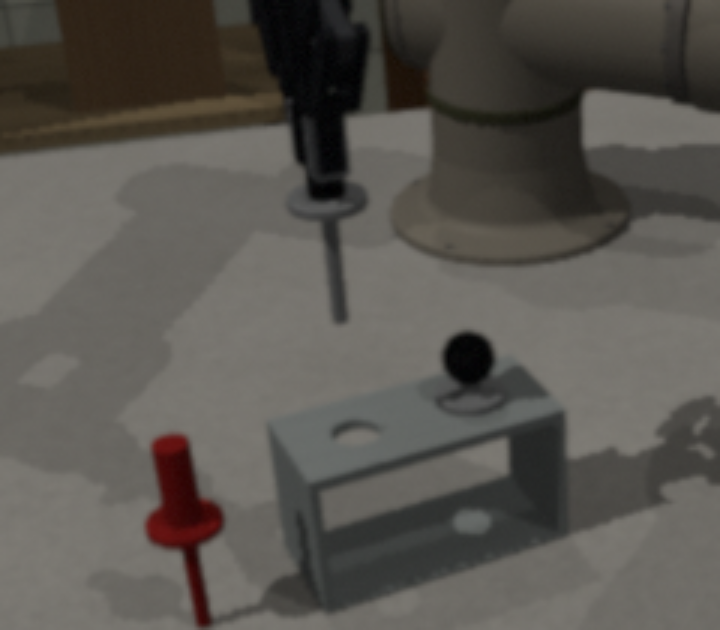

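View pics/t3c.png

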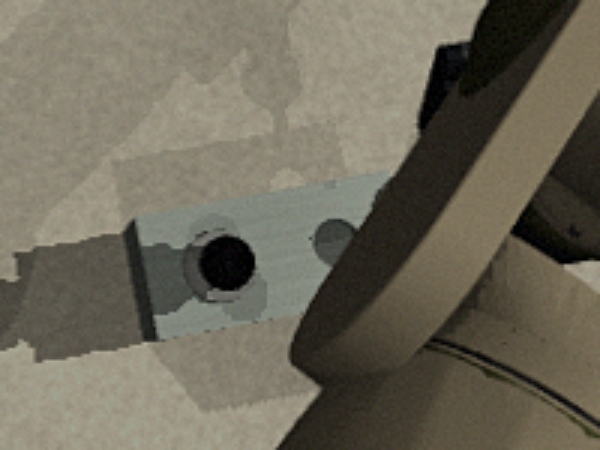

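The pin is lifted and hangs about vertical (crop: collar (327,200), tip (340,320)). The rack hole is now empty at crop (357,432). I'll measure the stem and the rack hole.

```bash
python3 - <<'E'
from h import *
S=np.nan_to_num(cloud('scene',np.load('pics/s3.npy')))
p=np.array([493.5,-227.2,274.1])
m=(np.hypot(S[...,0]-p[0],S[...,1]-p[1])<40)&(S[...,2]>150)&(S[...,2]<280)
for z in range(155,285,10):
    q=S[m&(abs(S[...,2]-z)<5)]
    if len(q)>2: print(z,len(q),q.mean(0).round(1),q[:,2].min().round(1),np.ptp(q[:,1]).round(1))
# rack hole in scene: plate holes
k=np.where(m); 
im=cv2.imread('pics/s3.png'); 
# top: plate depth holes near right place
T=np.nan_to_num(cloud('top',np.load('pics/t3.npy')))
print('top hole px', [T[230,x].round(0).tolist() for x in range(400,425,3)])
# scene hole: pixels within plate quad with depth off the plate plane
pl=(np.hypot(S[...,0]-493,S[...,1]+225)<22)
for z in(100,):
    uv=np.stack(np.meshgrid(np.arange(195,250),np.arange(185,225)),-1).reshape(-1,2)
    X=ray('scene',uv,100); near=np.hypot(X[:,0]-493,X[:,1]+225)<28
    zz=np.array([S[v,u,2] for u,v in uv]); h=near&(zz<92)
    print('hole px n',h.sum(),X[h].mean(0).round(1),X[h].min(0).round(1),X[h].max(0).round(1))
    uvh=uv[h]; print(uvh.mean(0))
E
```

```text
175 8 [ 496.1 -228.1  178.7] 177.8 8.8
185 27 [ 496.7 -228.2  185.2] 180.6 9.3
195 30 [ 496.6 -228.   195.1] 190.6 9.4
205 27 [ 496.9 -228.3  205.2] 200.2 8.6
215 31 [ 496.6 -228.   214.8] 210.5 9.2
225 32 [ 497.  -228.3  225.6] 220.1 9.0
235 28 [ 496.6 -228.4  235. ] 230.4 9.8
245 12 [ 497.7 -227.8  241.8] 240.2 8.0
255 243 [ 502.5 -229.1  256.8] 251.2 45.4
265 71 [ 500.7 -229.2  264.9] 260.1 21.4
275 58 [ 504.1 -229.9  276.3] 270.1 25.8
top hole px [[494.0, -202.0, 100.0], [494.0, -207.0, 101.0], [503.0, -237.0, 3.0], [503.0, -244.0, 3.0], [503.0, -251.0, 3.0], [503.0, -256.0, 7.0], [456.0, -125.0, 506.0], [455.0, -124.0, 517.0], [454.0, -124.0, 528.0]]
hole px n 68 [ 501.1 -227.1  100. ] [ 491.7 -241.7  100. ] [ 517.3 -214.4  100. ]
[218.57352941 205.35294118]
```

```bash

python3 -m jog '[{"linear":[0,0.06,0.02],"rotation":[0,0,0],"grip":15},{"linear":[0,0.15,0.06],"rotation":[0,0,0],"grip":15},{"linear":[0,0.25,0.1],"rotation":[0,0,0],"grip":15},{"linear":[0,0.36,0.14],"rotation":[0,0,0],"grip":15},{"linear":[0,0.47,0.18],"rotation":[0,0,0],"grip":15},{"linear":[0,0.58,0.22],"rotation":[0,0,0],"grip":15},{"linear":[0,0.66,0.25],"rotation":[0,0,0],"grip":15},{"linear":[0,0.7,0.27],"rotation":[0,0,0],"grip":15},{"linear":[0,0.7,0.27],"rotation":[0,0,0],"grip":15}]'
python3 -c "
from h import *
print(sense()['joints'].round(2))
plan([578.5,228,230],10.7)"
```

```text
time_s: 5.23
eef_pos: [534.0, -2.9, 269.4]
ee_rot: [0.703, -0.065, 0.705, 0.066]
force: [-0.6, -0.3, -0.4]
grip_width: 0.238
[-0.23  0.31  1.4   0.    1.43 -0.41]
t 5.23 p [534.   -2.9 269.4] F [-0.6 -0.3 -0.4] grip 20.3
linear [0.1319 0.7287 0.288 ] rot [-0.002 -0.003 -0.003]
```

```bash

python3 -m jog '[{"linear":[0,0.06,0.02],"rotation":[0,0,0],"grip":15},{"linear":[0,0.15,0.06],"rotation":[0,0,0],"grip":15},{"linear":[0,0.25,0.1],"rotation":[0,0,0],"grip":15},{"linear":[0,0.36,0.14],"rotation":[0,0,0],"grip":15},{"linear":[0,0.47,0.18],"rotation":[0,0,0],"grip":15},{"linear":[0,0.58,0.23],"rotation":[0,0,0],"grip":15},{"linear":[0.03,0.66,0.26],"rotation":[0,0,0],"grip":15},{"linear":[0.06,0.72,0.288],"rotation":[0,0,0],"grip":15},{"linear":[0.08,0.729,0.288],"rotation":[0,0,0],"grip":15},{"linear":[0.08,0.729,0.288],"rotation":[0,0,0],"grip":15},{"linear":[0.08,0.729,0.288],"rotation":[0,0,0],"grip":15}]'
python3 - <<'E'
from h import *
print(sense()['joints'].round(2))
plan([578.5,228,220],10.7)
s,p,_=st()
shot('scene','s4');shot('top','t4')
a=cv2.imread('pics/s4.png')[60:280,350:560];cv2.imwrite('pics/s4c.png',cv2.resize(a,None,fx=2.7,fy=2.7))
a=cv2.imread('pics/t4.png')[100:270,110:310];cv2.imwrite('pics/t4c.png',cv2.resize(a,None,fx=3,fy=3))
S=np.nan_to_num(cloud('scene',np.load('pics/s4.npy')))
m=(np.hypot(S[...,0]-p[0],S[...,1]-p[1])<14)&(S[...,2]>p[2]-110)&(S[...,2]<p[2]-35)
q=S[m]; print(len(q),q.mean(0).round(1),q.min(0).round(1),q.max(0).round(1))
E
```

```text
time_s: 6.15
eef_pos: [578.4, 226.8, 244.8]
ee_rot: [0.703, -0.065, 0.705, 0.066]
force: [0.1, -1.0, -0.8]
grip_width: 0.241
[ 0.18  0.52  1.15  0.    1.47 -0.  ]
t 6.15 p [578.4 226.8 244.8] F [ 0.1 -1.  -0.8] grip 20.5
linear [0.0827 0.0038 0.0014] rot [-0.003 -0.007 -0.002]
157 [579.7 223.6 179.7] [572.3 218.6 147.9] [584.4 229.9 209.6]
```

View pics/s4c.png

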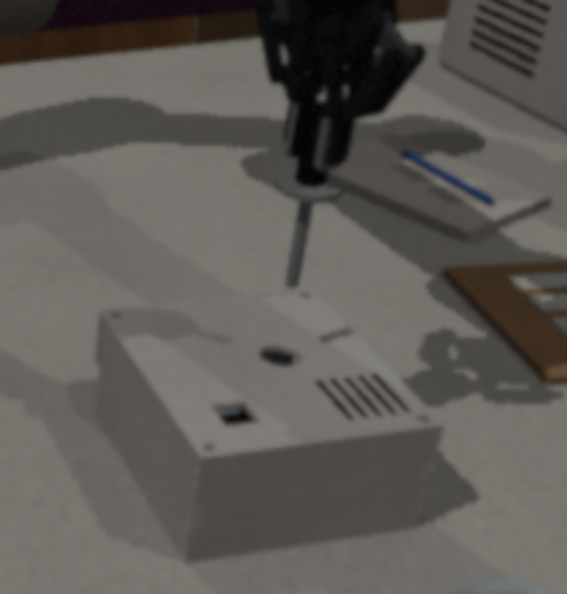

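View pics/t4c.png

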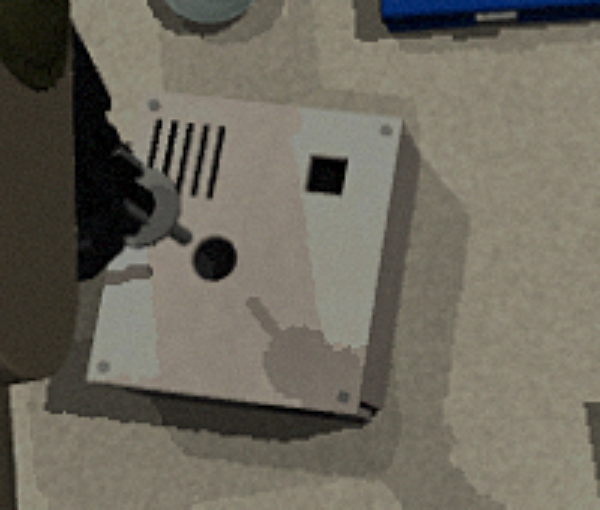

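```bash
python3 - <<'E'
from h import *
print('top tip', ray('top',[[110+184/3,100+238/3]],148.3))
print('scene tip', ray('scene',[[350+292/2.7,60+284/2.7]],148.3))
print('scene hole', ray('scene',[[350+278/2.7,60+356/2.7]],90))
print('top hole', ray('top',[[110+214/3,100+259/3]],90))
S=np.nan_to_num(cloud('scene',np.load('pics/s4.npy'))); p=[578.4,226.8,244.8]
m=(np.hypot(S[...,0]-p[0],S[...,1]-p[1])<16)&(S[...,2]>140)&(S[...,2]<212)
for z in range(150,212,10):
    q=S[m&(abs(S[...,2]-z)<5)]
    print(z,len(q),q.mean(0).round(1))
E
```

```text
top tip [[578.51877584 227.84113185 148.3       ]]
scene tip [[577.8431391  226.28026072 148.3       ]]
scene hole [[580.50640654 223.3370977   90.        ]]
top hole [[577.22736208 227.3584356   90.        ]]
150 16 [579.9 224.2 151.2]
160 25 [579.7 223.  159.9]
170 25 [580.1 223.3 170.1]
180 27 [579.3 223.8 180. ]
190 25 [579.  223.7 190.4]
200 23 [580.  223.7 200.1]
210 21 [579.8 224.3 208.1]
```

The stem is vertical and aligned with the hole to within 2 mm in both cameras. I'll insert it to just above the plate.

```bash

python3 -m jog '[{"linear":[0.05,0.003,0.001],"rotation":[0,0,0],"grip":15},{"linear":[0.12,0.003,0.001],"rotation":[0,0,0],"grip":15},{"linear":[0.16,0.003,0.001],"rotation":[0,0,0],"grip":15},{"linear":[0.19,0.003,0.001],"rotation":[0,0,0],"grip":15},{"linear":[0.22,0.003,0.001],"rotation":[0,0,0],"grip":15},{"linear":[0.25,0.003,0.001],"rotation":[0,0,0],"grip":15},{"linear":[0.265,0.003,0.001],"rotation":[0,0,0],"grip":15},{"linear":[0.265,0.003,0.001],"rotation":[0,0,0],"grip":15}]'
python3 -c "
from h import *
plan([578.5,227.5,146],10.7)
shot('scene','s5')
a=cv2.imread('pics/s5.png')[60:280,350:560];cv2.imwrite('pics/s5c.png',cv2.resize(a,None,fx=2.7,fy=2.7))"
```

```text
time_s: 6.92
eef_pos: [578.5, 227.5, 165.7]
ee_rot: [0.703, -0.065, 0.705, 0.065]
force: [-0.0, -0.8, -0.9]
grip_width: 0.241
t 6.92 p [578.5 227.5 165.7] F [-0.  -0.8 -0.9] grip 20.6
linear [0.0657 0.     0.0001] rot [-0.005 -0.005 -0.002]
```

View pics/s5c.png

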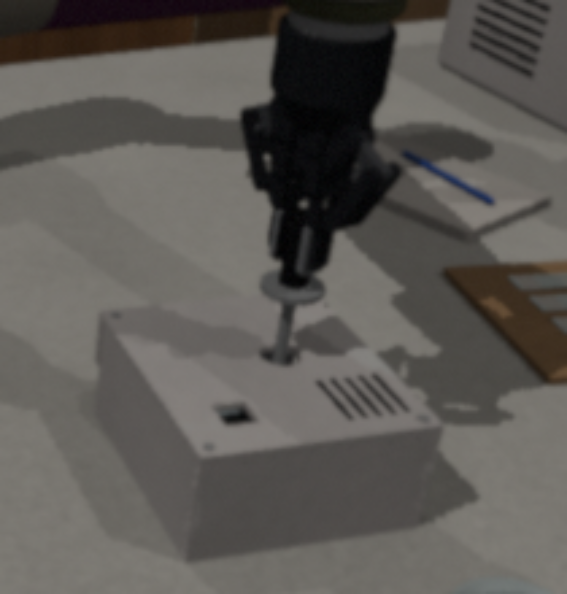

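The stem is in the hole (crop (283,355)) with no contact force. Now I push down to TCP z=146, which puts the tip at about 49.5.

```bash

python3 -m jog '[{"linear":[0.02,0,0],"rotation":[0,0,0],"grip":15},{"linear":[0.035,0,0],"rotation":[0,0,0],"grip":15},{"linear":[0.045,0,0],"rotation":[0,0,0],"grip":15},{"linear":[0.055,0,0],"rotation":[0,0,0],"grip":15},{"linear":[0.065,0,0],"rotation":[0,0,0],"grip":15},{"linear":[0.065,0,0],"rotation":[0,0,0],"grip":15},{"linear":[0.065,0,0],"rotation":[0,0,0],"grip":15},{"linear":[0.065,0,0],"rotation":[0,0,0],"grip":15}]'
python3 -c "
from h import *
plan([578.5,227.5,146],10.7)
shot('top','t6');shot('scene','s6')
a=cv2.imread('pics/t6.png')[100:330,80:310];cv2.imwrite('pics/t6c.png',cv2.resize(a,None,fx=2.5,fy=2.5))"
```

```text
time_s: 7.63
eef_pos: [579.1, 227.7, 147.5]
ee_rot: [0.704, -0.065, 0.704, 0.065]
force: [0.6, 0.2, 4.2]
grip_width: 0.242
t 7.63 p [579.1 227.7 147.5] F [0.6 0.2 4.2] grip 20.6
linear [ 0.0049 -0.0001 -0.0021] rot [-0.005 -0.    -0.002]
```

View pics/t6c.png

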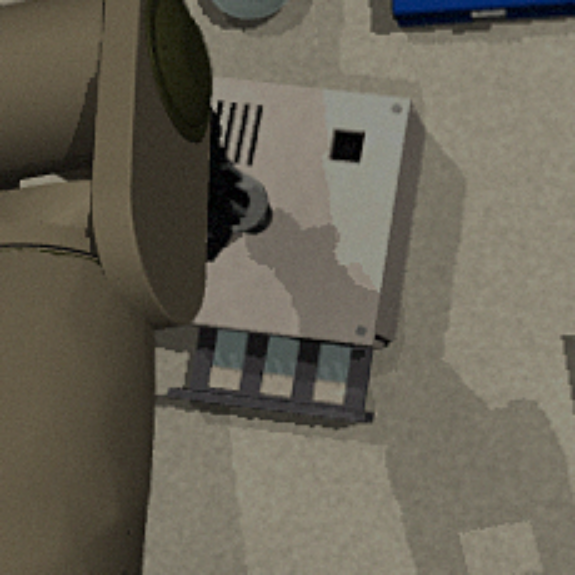

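The tray has sprung out (crop row 340–415, below the loader's front). Now I lift straight out.

```bash

python3 -m jog '[{"linear":[-0.03,0,0],"rotation":[0,0,0],"grip":15},{"linear":[-0.08,0,0],"rotation":[0,0,0],"grip":15},{"linear":[-0.15,0,0],"rotation":[0,0,0],"grip":15},{"linear":[-0.23,0,0],"rotation":[0,0,0],"grip":15},{"linear":[-0.31,0,0],"rotation":[0,0,0],"grip":15},{"linear":[-0.38,0,0],"rotation":[0,0,0],"grip":15},{"linear":[-0.425,0,0],"rotation":[0,0,0],"grip":15},{"linear":[-0.425,0,0],"rotation":[0,0,0],"grip":15}]'
python3 - <<'E'
from h import *
plan([493.3,-226.0,275],10.7)
s,p,_=st()
shot('top','t7');shot('scene','s7')
a=cv2.imread('pics/t7.png')[100:330,80:310];cv2.imwrite('pics/t7c.png',cv2.resize(a,None,fx=2.5,fy=2.5))
S=np.nan_to_num(cloud('scene',np.load('pics/s7.npy')))
m=(np.hypot(S[...,0]-p[0],S[...,1]-p[1])<14)&(S[...,2]>p[2]-110)&(S[...,2]<p[2]-38)
q=S[m]; print(len(q),q.mean(0).round(1),q.min(0).round(1))
for z in range(int(p[2])-95,int(p[2])-35,12):
    q=S[m&(abs(S[...,2]-z)<6)]; print(z,q.mean(0).round(1))
# tray extent from top, rows along loader x
T=np.nan_to_num(cloud('top',np.load('pics/t7.npy')))
ax=np.array([np.cos(np.radians(-6.1)),np.sin(np.radians(-6.1))])
u=(T[...,:2]-[586.4,207.7])@ax; v=(T[...,:2]-[586.4,207.7])@[-ax[1],ax[0]]
k=(abs(v)<90)&(u<-95)&(u>-250)&(T[...,2]>8)&(T[...,2]<90); print('tray extent past front',-100-np.percentile(u[k],[0.5,2,5]),np.median(T[k][:,2]))
E
```

```text
time_s: 8.4
eef_pos: [579.5, 227.6, 278.0]
ee_rot: [0.705, -0.065, 0.703, 0.066]
force: [0.8, -1.7, -2.0]
grip_width: 0.24
t 8.4 p [579.5 227.6 278. ] F [ 0.8 -1.7 -2. ] grip 20.5
linear [ 0.0063 -1.4338 -0.5595] rot [-0.005  0.008 -0.002]
159 [580.5 224.7 210.4] [573.4 220.8 178.7]
183 [580.5 224.9 184.3]
195 [580.2 224.5 195. ]
207 [580.3 224.7 207.1]
219 [580.9 224.9 219.3]
231 [580.6 224.7 231.2]
tray extent past front [70.96411802 69.86818234 67.89691732] 18.11597351092837
```

View pics/t7c.png

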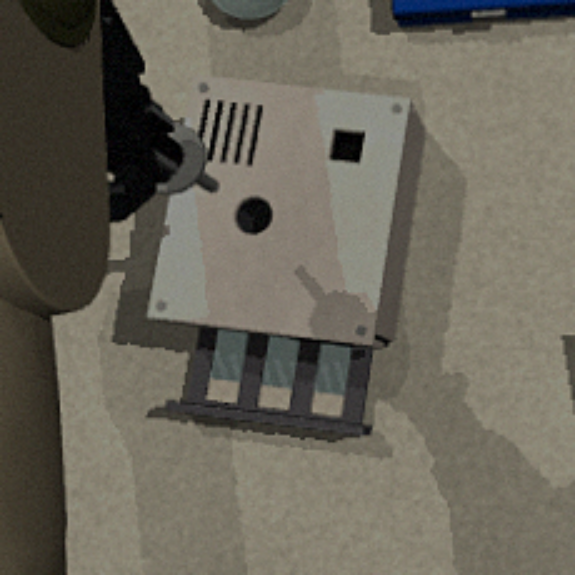

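The tray is 70 mm out and the pin is still vertical in the grip. Now I return it to the rack.

```bash

python3 -m jog '[{"linear":[0,-0.06,-0.02],"rotation":[0,0,0],"grip":15},{"linear":[0,-0.15,-0.06],"rotation":[0,0,0],"grip":15},{"linear":[0,-0.25,-0.1],"rotation":[0,0,0],"grip":15},{"linear":[0,-0.36,-0.14],"rotation":[0,0,0],"grip":15},{"linear":[0,-0.47,-0.18],"rotation":[0,0,0],"grip":15},{"linear":[0,-0.58,-0.23],"rotation":[0,0,0],"grip":15},{"linear":[0,-0.66,-0.26],"rotation":[0,0,0],"grip":15},{"linear":[0,-0.71,-0.28],"rotation":[0,0,0],"grip":15},{"linear":[0,-0.71,-0.28],"rotation":[0,0,0],"grip":15}]'
python3 -c "
from h import *
plan([493.3,-225.8,275],10.7)"
```

```text
time_s: 9.25
eef_pos: [534.2, 0.1, 272.6]
ee_rot: [0.702, -0.063, 0.706, 0.064]
force: [-1.1, -0.9, -1.9]
grip_width: 0.238
t 9.25 p [5.342e+02 1.000e-01 2.726e+02] F [-1.1 -0.9 -1.9] grip 20.3
linear [-0.0081 -0.7161 -0.2694] rot [-0.012 -0.009 -0.003]
```

```bash

python3 -m jog '[{"linear":[0,-0.06,-0.02],"rotation":[0,0,0],"grip":15},{"linear":[0,-0.15,-0.06],"rotation":[0,0,0],"grip":15},{"linear":[0,-0.25,-0.09],"rotation":[0,0,0],"grip":15},{"linear":[-0.008,-0.36,-0.13],"rotation":[0,0,0],"grip":15},{"linear":[-0.008,-0.47,-0.17],"rotation":[0,0,0],"grip":15},{"linear":[-0.008,-0.58,-0.22],"rotation":[0,0,0],"grip":15},{"linear":[-0.008,-0.66,-0.25],"rotation":[0,0,0],"grip":15},{"linear":[-0.008,-0.716,-0.269],"rotation":[-0.012,-0.009,0],"grip":15},{"linear":[-0.008,-0.716,-0.269],"rotation":[-0.012,-0.009,0],"grip":15},{"linear":[-0.008,-0.716,-0.269],"rotation":[-0.012,-0.009,0],"grip":15},{"linear":[-0.008,-0.716,-0.269],"rotation":[-0.012,-0.009,0],"grip":15}]'
python3 -c "
from h import *
plan([493.3,-225.8,210],10.7)
s,p,_=st()
shot('scene','s8');shot('top','t8')
a=cv2.imread('pics/s8.png')[60:270,100:340];cv2.imwrite('pics/s8c.png',cv2.resize(a,None,fx=3,fy=3))
S=np.nan_to_num(cloud('scene',np.load('pics/s8.npy')))
m=(np.hypot(S[...,0]-p[0],S[...,1]-p[1])<14)&(S[...,2]>p[2]-110)&(S[...,2]<p[2]-38)
q=S[m]; print(len(q),q.mean(0).round(1),q.min(0).round(1))
"
```

```text
time_s: 10.17
eef_pos: [493.6, -224.5, 274.2]
ee_rot: [0.703, -0.065, 0.705, 0.067]
force: [-0.6, -0.1, -0.6]
grip_width: 0.237
t 10.17 p [ 493.6 -224.5  274.2] F [-0.6 -0.1 -0.6] grip 20.3
linear [ 0.2141 -0.0047 -0.0014] rot [ 0.002 -0.002 -0.006]
170 [ 496.4 -225.2  207. ] [ 488.3 -229.6  177.3]
```

View pics/s8c.png

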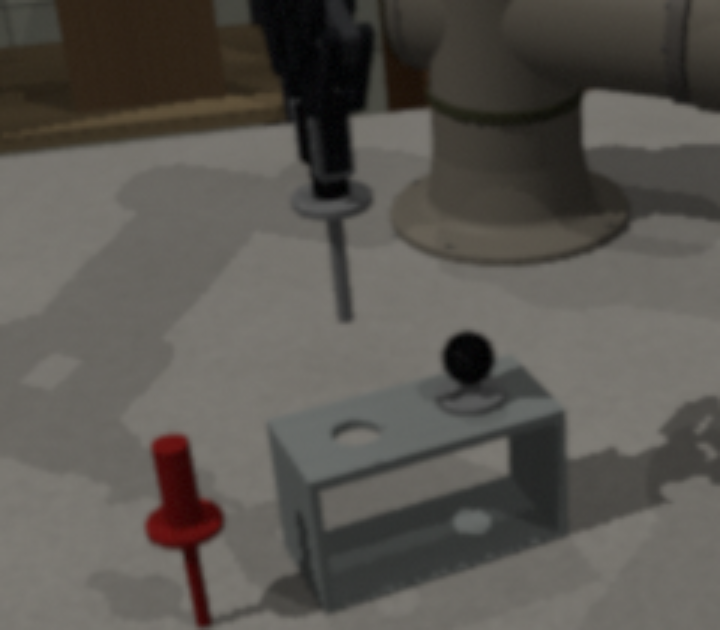

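The rack and ball are unmoved (empty hole at crop (357,432)). The pin hangs over its place, so I lower it to TCP z≈140.

```bash

python3 -m jog '[{"linear":[0.05,-0.003,-0.001],"rotation":[0,0,0],"grip":15},{"linear":[0.12,-0.004,-0.001],"rotation":[0,0,0],"grip":15},{"linear":[0.18,-0.004,-0.001],"rotation":[0,0,0],"grip":15},{"linear":[0.22,-0.004,-0.001],"rotation":[0,0,0],"grip":15},{"linear":[0.26,-0.004,-0.001],"rotation":[0,0,0],"grip":15},{"linear":[0.3,-0.004,-0.001],"rotation":[0,0,0],"grip":15},{"linear":[0.35,-0.004,-0.001],"rotation":[0,0,0],"grip":15},{"linear":[0.4,-0.004,-0.001],"rotation":[0,0,0],"grip":15},{"linear":[0.445,-0.004,-0.001],"rotation":[0,0,0],"grip":15},{"linear":[0.445,-0.004,-0.001],"rotation":[0,0,0],"grip":15},{"linear":[0.445,-0.004,-0.001],"rotation":[0,0,0],"grip":15}]'
python3 -c "
from h import *
plan([493.3,-225.8,121.5],10.7)
shot('scene','s9')
a=cv2.imread('pics/s9.png')[60:270,100:340];cv2.imwrite('pics/s9c.png',cv2.resize(a,None,fx=3,fy=3))
"
```

```text
time_s: 11.18
eef_pos: [493.6, -224.6, 141.2]
ee_rot: [0.703, -0.066, 0.704, 0.068]
force: [-0.2, 0.4, -0.6]
grip_width: 0.24
t 11.18 p [ 493.6 -224.6  141.2] F [-0.2  0.4 -0.6] grip 20.5
linear [ 0.0655 -0.0039 -0.0016] rot [ 0.005 -0.002 -0.006]
```

View pics/s9c.png

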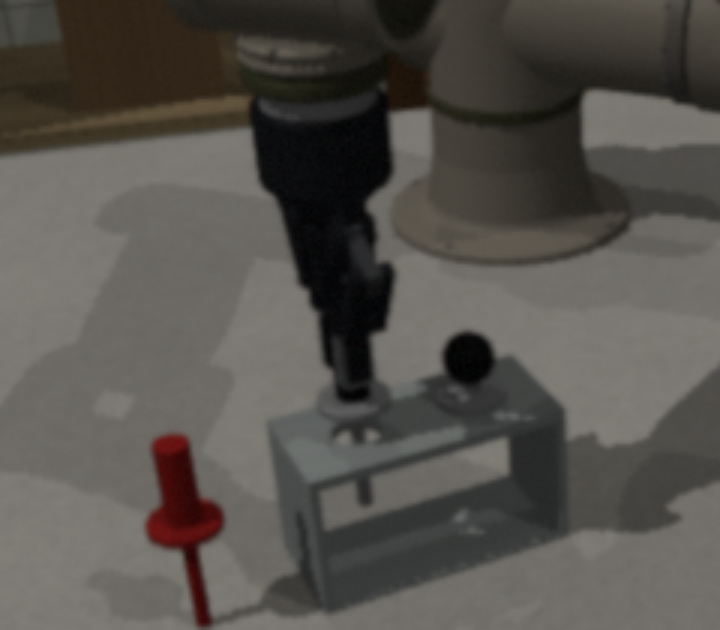

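The stem is centred in the rack hole (crop (360,440)) and its tip shows below the plate. I'll lower the last 20 mm.

```bash

python3 -m jog '[{"linear":[0.02,-0.001,0],"rotation":[0,0,0],"grip":15},{"linear":[0.035,-0.002,0],"rotation":[0,0,0],"grip":15},{"linear":[0.048,-0.002,0],"rotation":[0,0,0],"grip":15},{"linear":[0.058,-0.002,0],"rotation":[0,0,0],"grip":15},{"linear":[0.065,-0.002,0],"rotation":[0,0,0],"grip":15},{"linear":[0.065,-0.002,0],"rotation":[0,0,0],"grip":15},{"linear":[0.065,-0.002,0],"rotation":[0,0,0],"grip":15}]'
python3 -c "
from h import *
plan([493.3,-225.8,121],10.7)
"
```

```text
time_s: 11.82
eef_pos: [494.0, -225.6, 122.4]
ee_rot: [0.704, -0.066, 0.704, 0.067]
force: [-1.5, -0.4, -1.5]
grip_width: 0.24
t 11.82 p [ 494.  -225.6  122.4] F [-1.5 -0.4 -1.5] grip 20.5
linear [ 0.0046 -0.0002 -0.0025] rot [ 0.004 -0.    -0.004]
```

```bash

python3 -m jog '[{"linear":[0.003,0,0],"rotation":[0,0,0],"grip":15},{"linear":[0.006,0,0],"rotation":[0,0,0],"grip":15},{"linear":[0.006,0,0],"rotation":[0,0,0],"grip":15},{"linear":[0.006,0,0],"rotation":[0,0,0],"grip":15}]'
python3 -c "
from h import *
plan([493.3,-225.8,121],10.7)
"
```

```text
time_s: 12.15
eef_pos: [494.2, -225.7, 121.3]
ee_rot: [0.704, -0.066, 0.704, 0.067]
force: [-1.3, 1.5, 5.7]
grip_width: 0.241
t 12.15 p [ 494.2 -225.7  121.3] F [-1.3  1.5  5.7] grip 20.6
linear [ 0.001   0.0001 -0.003 ] rot [ 0.005  0.001 -0.002]
```

The collar is in contact (5.7 N at the original height). Opening.

```bash

python3 -m jog '[{"linear":[0,0,0],"rotation":[0,0,0],"grip":25},{"linear":[0,0,0],"rotation":[0,0,0],"grip":35},{"linear":[0,0,0],"rotation":[0,0,0],"grip":50},{"linear":[0,0,0],"rotation":[0,0,0],"grip":70},{"linear":[0,0,0],"rotation":[0,0,0],"grip":85},{"linear":[0,0,0],"rotation":[0,0,0],"grip":85},{"linear":[0,0,0],"rotation":[0,0,0],"grip":85},{"linear":[0,0,0],"rotation":[0,0,0],"grip":85},{"linear":[0,0,0],"rotation":[0,0,0],"grip":85},{"linear":[0,0,0],"rotation":[0,0,0],"grip":85}]'
python3 -c "
from h import *
plan([493.3,-225.8,280],10.7)
"
```

```text
time_s: 12.98
eef_pos: [494.2, -225.7, 121.2]
ee_rot: [0.704, -0.066, 0.704, 0.067]
force: [0.4, -0.0, -0.3]
grip_width: 1.0
t 12.98 p [ 494.2 -225.7  121.2] F [ 0.4 -0.  -0.3] grip 85.4
linear [-0.5292  0.0008 -0.0027] rot [ 0.005  0.001 -0.003]
```

```bash

python3 -m jog '[{"linear":[-0.03,0,0],"rotation":[0,0,0],"grip":85},{"linear":[-0.09,0,0],"rotation":[0,0,0],"grip":85},{"linear":[-0.17,0,0],"rotation":[0,0,0],"grip":85},{"linear":[-0.26,0,0],"rotation":[0,0,0],"grip":85},{"linear":[-0.35,0,0],"rotation":[0,0,0],"grip":85},{"linear":[-0.43,0,0],"rotation":[0,0,0],"grip":85},{"linear":[-0.49,0,0],"rotation":[0,0,0],"grip":85},{"linear":[-0.52,0,0],"rotation":[0,0,0],"grip":85},{"linear":[-0.52,0,0],"rotation":[0,0,0],"grip":85},{"linear":[-0.52,0,0],"rotation":[0,0,0],"grip":85}]'
python3 - <<'E'
from h import *
s,p,_=st(); print(s['time_s'],p.round(1),s['force'].round(1))
shot('scene','s10');shot('top','t10')
S=np.nan_to_num(cloud('scene',np.load('pics/s10.npy')))
reg=(S[...,0]>420)&(S[...,0]<560)&(S[...,1]<-80)&(S[...,1]>-290)&(S[...,2]>112)&(S[...,2]<175)
k,cc,stt,cen=cv2.connectedComponentsWithStats(reg.astype(np.uint8))
for i in range(1,k):
    if stt[i,4]>15: Q=S[cc==i]; print(stt[i],Q.mean(0).round(1),Q.min(0).round(1),Q.max(0).round(1))
a=cv2.imread('pics/s10.png');cv2.imwrite('pics/s10c.png',cv2.resize(a[120:290,120:320],None,fx=3,fy=3))
E
```

```text
time_s: 13.82
eef_pos: [494.0, -225.8, 276.8]
ee_rot: [0.704, -0.066, 0.704, 0.067]
force: [-0.8, 0.8, -0.6]
grip_width: 0.997
13.8167 [ 494.  -225.8  276.8] [-0.8  0.8 -0.6]
[247 170  18  19 254] [ 485.6 -152.6  134. ] [ 465.2 -167.2  112.4] [ 495.  -134.9  146.5]
[210 173  14  29 318] [ 500.6 -226.8  139.2] [ 481.6 -236.7  112.1] [ 507.4 -215.5  160.2]
```

View pics/s10c.png

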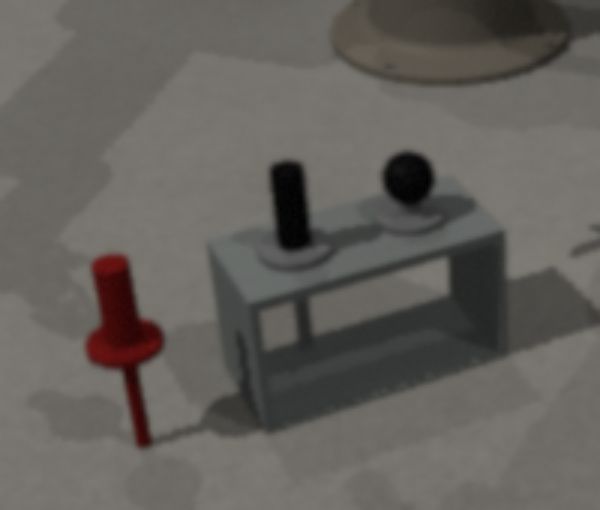

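View pics/t10.png

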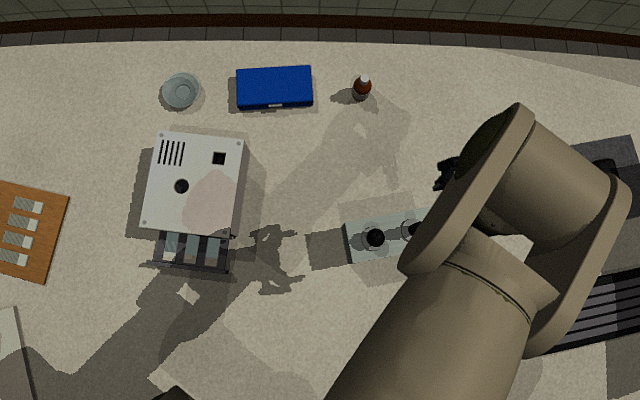

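The pin is back upright in its place (crop (290,205)) with its top at z=160 and its stem through the plate. The ball tool and the red pin have not moved. The top view shows the tray out at (195,250). The gripper is open and well clear, so I'm handing in.

```bash
python3 -c "
from rig import finish_job,sense
print(sense()['time_s'],finish_job())"
```

```text
the job is handed in; nothing more can be done
13.9167 None
```

The tray is released and the pin is back in the rack place it came from. The job was handed in at 13.9 s of the 53 s allowed.

**What I did:** I gripped the pin by its handle and lifted it out of the rack. I pushed it straight down through the round hole to about 39 mm below the mouth, with about 4 N on the wrist. The tray sprang out, and I hung the pin back and let go.

**Last checks:**
- **Tray:** measured about 70 mm out just after the push, and still out in the final top picture.
- **Pin:** it stands upright with its top at z = 160 mm, the height it started at, and its stem through the plate. It sits about 2 mm from where it started.
- **Other tools:** the ball tool measures the same as at the start (within 0.2 mm), and the red look-alike looks unmoved in the pictures.
- **Gripper:** open, clear above the pin, with no contact force beyond sensor noise.

**Disagreements:**
- **Cameras:** the two cameras differed by about 5 mm in the hole's y. I used the top camera, which matched the loader's geometry to within 1 mm.
- **Finger opening:** the fingers read 20.5 mm on the 22 mm handle. The pin did not slip.

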